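Tag out the contactor that is not in service

ROBOT

A 6-joint arm with a two-finger parallel gripper is mounted at the origin on a cart in front of the work surface, level with it; the furniture and walls round the work are solid. World frame = base frame: x ahead of the robot, y to its left, z up, the work surface at z = 0. Lengths are in m, angles in rad, forces in N, time in s.
With the tool pointing down it reaches from about 0.35 to 0.85 m from the base axis. Payload 8.1 kg.
Tool frame: the origin (TCP) lies midway between the tips of the shut fingers; the grasp point (between the pads) lies 19 mm behind it; z points along the fingers, y is the line along which they close (so a half turn about z gives the same grasp; the last joint's range is limited). The gripper opens to 93 mm and grips with 3 to 60 N. Pads are 15 mm wide; open, the fingers measure 128 mm over their backs; the gripper's body (75 mm by 188 mm) begins 65 mm behind the grasp point.
Start: joints at [1.088, 0.13, 1.488, -0, 1.523, -0.085], TCP at [0.232, 0.553, 0.219] pointing down, gripper open.
Joint ranges: [-2.96, 2.96], [-0.89, 2.26], [0.02, 2.5], [-1.34, 4.48], [0, 2.73], [-2.66, 2.66]. Speed limits (rad/s): [2.39, 2.39, 2.79, 3.14, 3.14, 3.14].

INTERFACE

Orientations are given as a rotation vector (axis times angle).
In Python, from cell import ctrl, cams gives the robot as it stands.
- The arm moves only by the tool step_arm, never from a script. Its argument "deltas" is a list of rows, each a list of 7 numbers: the shift along the tool's x, y, z in cm, then the turn, a rotation vector about the tool's x, y, z in degrees, then the opening, from 0 (shut) to 1 (fully open). A call has 1 to 12 rows; each row is the pose to reach, as a shift and turn from the pose commanded when the call began, along the tool's axes at that moment; what a row does not reach only later rows make up. A row lasts 1/10 s, in which the tool goes at most 50 mm and 8.59 degrees, less where a joint would pass 70% of its speed; a pose out of reach is approached as far as the arm can. A call with a gripper value outside its range is refused whole. The fingers move at their own pace and stop on an object; "newtons" is the grip in N (left out, the last holds). Time passes only in rows, so rows that repeat a pose let the fingers close. It gives the time, the measured TCP pose, the force, the opening and the grip force at its end, in the units of the state.
- ctrl.get_obs(): the state, without advancing time (a new reading comes with each control period).
- cams.get_image(name): name is "scene" or "side" or "wrist"; returns (picture, depth): 480x640x3 uint8, red, green, blue; 480x640 float32, m along the optical axis (not along the pixel's ray), 0 where there is no reading.
- cams.camera_info(name): a dict with "fx", "fy", "cx", "cy" (pixels), "world_from_camera" (4x4, takes a point from camera to world coordinates). Camera axes: x right, y down, z forward; pixel columns grow to the right and rows downward; lengths in m; the calibration is good to about 2 mm. The wrist camera is an equidistant fisheye: a pixel r from the principal point sees the ray r / f radians off the axis. A picture is of the moment at which its call begins: read the wrist's pose just before it. camera_info takes no time and is no camera call; for the wrist camera it gives the pose at the moment of the call.
- ctrl.hand_in(): hands the job in; it is judged then, once.
The state is a dict: "time": time; "qpos": joint angles; "joint_vel": joint speeds; "joint_torque": joint torques, N m; "eef_pos": TCP position; "tool_rot": TCP orientation; "contact_force": force on the tool from outside, world axes, zero at the start; "torque": the same for the moment, N m; "opening": finger opening in m; "finger_force": force on a finger pad.
Only numpy, scipy, OpenCV 4.12 (cv2) and the standard library are available. Lean on these libraries where they do the work, as an engineer would, in place of code of your own. Each camera call takes 0.05 s, during which the arm holds its last target. There are 200 camera calls.

TASK

The change-over lever with the red knob, in the middle of the sloping grey panel, leans towards the contactor that is in service. Hang the red lock-out tag by its eye on the yellow peg below the other contactor, pushed right down so that it lies flat against the panel, and let go of it. Do not touch the lever, and leave the pen, the side cutters and the eraser where they are.

Things in the scene. Friction and masses are not known exactly. Their poses are not given: they have to be found in the camera images.
- changeover (a joint): change-over lever in the panel's upper half (rad), always tipped to one side: about +0.55 leans left (panel +y, left contactor in service), about -0.55 leans right (right contactor in service). Hinge at panel x = 45, y = 0, z = 6 mm; lever with its ball knob reaches 73 mm off the face: keep clear of it.
- lever: the change-over lever, a 10 mm stem with a red 25 mm ball knob; origin on its hinge, z along the stem, ball centre at z = 54 mm
- panel: grey panel, 230 (x) by 270 (y) by 12 mm, fixed on a stand, sloping 40 degrees up from level, away from the robot. Origin on its face, 100 mm above the table; x points up the slope, y level along it to the left, z square out of its face, towards the robot and somewhat to its left. Face from x = -120 to +110 mm. At the top left and right stands a contactor, with a peg below each.
- peg_left (a point): foot of the left yellow-painted steel peg, on the panel's face at x = -15, y = +70 mm, down the slope from contactor_left; axes as the panel's. The peg stands square out of the face along z: 10 mm thick, 40 mm long, the last 10 mm tapered to 5 mm.
- peg_right (a point): foot of the right yellow-painted steel peg, on the panel's face at x = -15, y = -70 mm, down the slope from contactor_right; axes as the panel's. The peg stands square out of the face along z: 10 mm thick, 40 mm long, the last 10 mm tapered to 5 mm.
- lockout_tag: loose red lock-out tag, 80 g: stiff plate 110 (x) by 44 (y) by 9 mm, lying flat on the table. Origin at the centre of its underside, z up through the plate. Round 17 mm eye right through at x = +35 mm. Black grip rib on top, 44 (x) by 20 (y) mm, centred at x = -15 mm, its top 32 mm above the underside: grip it across its 20 mm.
- tag_eye (a point): centre of the tag's eye at the plate's underside (tag x = +35 mm); axes as the tag's
- gel_pen: bystander: pen 132 mm long lying on the table behind the panel, beside the fixed yellow push-button station
- side_cutters: bystander: red-handled side cutters, 110 mm long, 12 mm high, lying on the near edge of the table
- eraser: bystander: green and white eraser, 52 x 21 x 12 mm, lying on the near edge of the table
- contactor_left: left contactor, black and white block fixed on the panel: 74 mm along panel x, 45 mm wide, 81 mm high off the face. Origin under its centre at panel x = 62, y = +70 mm; its lower end is at panel x = 25 mm.
- contactor_right: right contactor, black and white block fixed on the panel: 74 mm along panel x, 45 mm wide, 81 mm high off the face. Origin under its centre at panel x = 62, y = -70 mm; its lower end is at panel x = 25 mm.

How it is judged:
At the end, for the whole second after the job is handed in: The tag hangs at rest on the peg of the side that the lever leans away from (right peg if it leans left, left peg if it leans right): its eye's underside centre within 12 mm of the peg's foot, its plate within 0.12 rad of flat on the panel. The lever still leans over by 0.3 rad or more (((value of joint changeover above 0.3 rad and distance between tag_eye and peg_right below 0.012 m) or (value of joint changeover below -0.3 rad and distance between tag_eye and peg_left below 0.012 m)) and angle between the z axis of lockout_tag and the z axis of panel, either way round below 0.12 rad and linear speed of lockout_tag below 0.02 m/s); the robot touches nothing.
It fails at once if the change-over lever is touched with more than 0.5 N (contact force between lever and anything else above 0.5 N).
It fails at once if the pen, the side cutters or the eraser is moved more than 30 mm (distance of any of gel_pen, side_cutters, eraser from where it was at the start of the episode above 0.03 m).
It also fails if it takes over 56 s, if anything falls off the work surface, if the arm or the gripper's body presses on something with over 40 N, if the wrist force passes 120 N, or if a joint passes its speed limit or range.

## Working session

There is one attempt and no reset: what is moved stays moved. The work goes in short steps, Python scripts to look and compute and a tool call to move; the robot and the scene stay as the last step left them, time stands still between calls to the robot, and variables do not carry over. Pictures are saved under pics/ and viewed, at most 10 in all, crops included, and the job is handed in when it is done.

Besides the shell and the picture viewer there is one more tool, called after "Call:" as name(argument=value, ...), one argument or row to a line, values as JSON. step_arm: Moves the arm, as the interface text tells. Its arguments: {"type":"object","properties":{"deltas":{"type":"array","items":{"type":"array","items":{"type":"number"}}},"newtons":{"type":"number"}},"required":["deltas"]}

```bash
mkdir -p pics; ls
python3 - <<'E'
from cell import ctrl, cams
import cv2, numpy as np
for n in ("scene","side"):
    im,d=cams.get_image(n)
    cv2.imwrite(f"pics/{n}0.png",im[:,:,::-1]); np.savez(f"{n}0.npz",im=im,d=d)
    i=cams.camera_info(n); print(n,{k:np.round(v,3).tolist() if not np.isscalar(v) else v for k,v in i.items()})
o=ctrl.get_obs(); print(o["time"],o["eef_pos"],o["tool_rot"])
E
```

```text
pics
scene {'fx': 523.6068471446576, 'fy': 523.6068471446576, 'cx': 316.7544800814508, 'cy': 240.83961224833678, 'world_from_camera': [[-0.662, -0.349, 0.663, -0.167], [-0.749, 0.316, -0.582, 0.825], [-0.006, -0.882, -0.471, 0.598], [0.0, 0.0, 0.0, 1.0]]}
side {'fx': 457.3655416476067, 'fy': 457.3655416476067, 'cx': 319.1075562009429, 'cy': 230.80058065262804, 'world_from_camera': [[0.997, 0.057, -0.059, 0.576], [0.078, -0.428, 0.9, -0.587], [0.026, -0.902, -0.431, 0.492], [0.0, 0.0, 0.0, 1.0]]}
0.1 [0.23218474 0.55269453 0.21767797] [-6.20671193e-01 -3.07921022e+00  2.52595344e-03]
```

View pics/scene0.png

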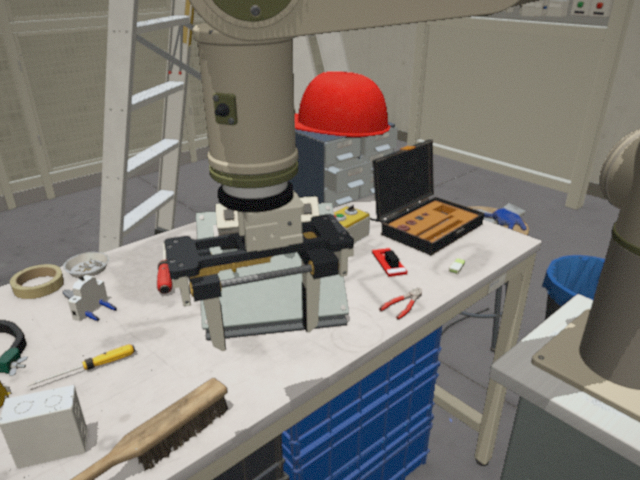

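View pics/side0.png

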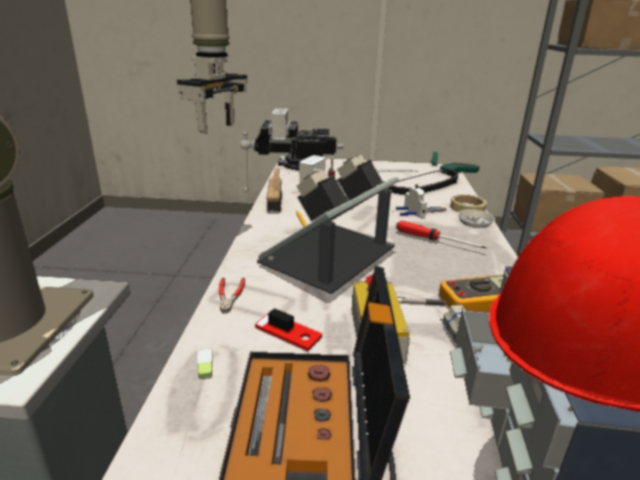

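The side view shows the tag at about (288,330), with the eye to the right at (306,338) and the rib at (281,320). The arm hides the lever and panel in the scene view. I'll measure the tag and the panel plane from depth, and take a wrist picture.

```bash
cat > h.py <<'E'
from cell import ctrl, cams
import cv2, numpy as np
from scipy.spatial.transform import Rotation as R
def cloud(n,d,i=None):
    i=i or cams.camera_info(n); v,u=np.mgrid[:480,:640]
    x,y=(u-i["cx"])/i["fx"],(v-i["cy"])/i["fy"]
    if n=="wrist":
        r=np.hypot(x,y)+1e-9; k=np.tan(np.minimum(r,1.5))/r; x,y=x*k,y*k
    T=np.array(i["world_from_camera"])
    return np.stack([x*d,y*d,d],-1)@T[:3,:3].T+T[:3,3]
def red(im): 
    h=cv2.cvtColor(im,cv2.COLOR_RGB2HSV).astype(int); return ((h[...,0]<8)|(h[...,0]>172))&(h[...,1]>150)&(h[...,2]>90)
E
python3 - <<'E'
from h import *
for n,(a,b,c,e) in {"side":(300,355,245,330),"scene":(240,280,365,412)}.items():
    f=np.load(n+"0.npz"); P=cloud(n,f["d"]); m=np.zeros((480,640),bool); m[a:b,c:e]=1
    q=P[m&red(f["im"])&(f["d"]>0)]; t=q[(q[:,2]<.02)&(q[:,2]>0.002)]
    print(n,len(t),"z",np.percentile(t[:,2],[5,50,95]).round(4),"rect",cv2.minAreaRect((t[:,:2]*1000).astype(np.float32)))
    k=P[m&(f["im"].max(-1)<70)&(P[...,2]>.024)&(P[...,2]<.04)]; print("rib",len(k),k.mean(0).round(4),cv2.minAreaRect((k[:,:2]*1000).astype(np.float32)) if len(k)>5 else "")
f=np.load("scene0.npz");P=cloud("scene",f["d"])
for u,v in [(240,310),(280,325),(330,300),(338,315),(210,333),(345,322)]: print(u,v,P[v,u].round(3),f["im"][v,u])
im,d=cams.get_image("wrist"); cv2.imwrite("pics/wrist0.png",im[:,:,::-1]); i=cams.camera_info("wrist"); np.savez("wrist0.npz",im=im,d=d,T=i["world_from_camera"]); print(i)
E
```

```text
side 757 z [0.0034 0.0084 0.0101] rect ((487.96728515625, 33.181060791015625), (43.91475296020508, 108.34727478027344), 62.384891510009766)
rib 269 [0.4743 0.0145 0.0306] ((471.6332092285156, -4.7284698486328125), (63.51921844482422, 117.67143249511719), 6.115655422210693)
scene 225 z [0.004  0.009  0.0133] rect ((485.32574462890625, 38.90064239501953), (44.61753463745117, 109.18500518798828), 61.83933639526367)
rib 100 [0.4687 0.0513 0.0304] ((470.3115234375, 49.37876892089844), (17.22899055480957, 39.84852600097656), 60.76477813720703)
240 310 [0.513 0.415 0.039] [179 185 179]
280 325 [0.459 0.366 0.011] [ 95 100 100]
330 300 [0.427 0.271 0.039] [178 183 177]
338 315 [0.414 0.263 0.007] [83 87 83]
210 333 [0.249 0.614 0.245] [129 126 116]
345 322 [0.388 0.269 0.009] [100 100  99]
{'fx': 371.64829954431775, 'fy': 371.64829954431775, 'cx': 319.35942996545754, 'cy': 239.9148303256364, 'world_from_camera': array([[ 0.38751994,  0.89190068,  0.23311258,  0.16825953],
       [ 0.92185874, -0.37432568, -0.10028339,  0.58059506],
       [-0.0021828 ,  0.25375868, -0.9672651 ,  0.38501625],
       [ 0.        ,  0.        ,  0.        ,  1.        ]])}
```

View pics/wrist0.png

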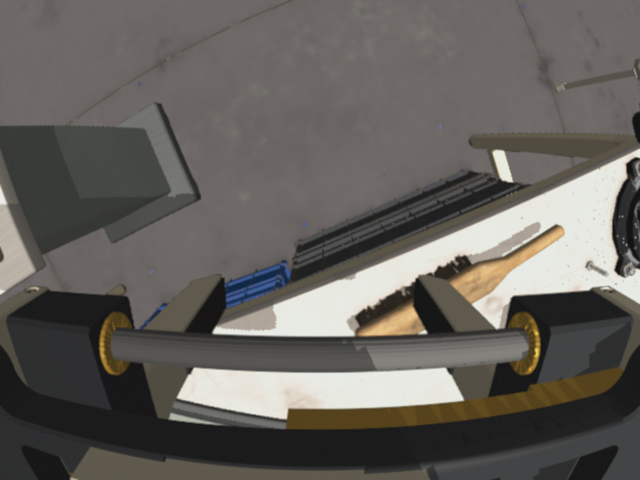

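The wrist view shows only the table edge and a brush, with the panel hidden behind the gripper. The tag axis points at about -28° (eye towards +x). I'll move above the tag, which clears the scene camera's view.

```bash
cat >> h.py <<'E'
def delta(p,M=None):
    o=ctrl.get_obs(); Q=R.from_rotvec(o["tool_rot"]); M=M if M is not None else Q
    return (Q.inv().apply(np.array(p)-o["eef_pos"])*100).round(2).tolist()+np.degrees((Q.inv()*M).as_rotvec()).round(2).tolist()
def grasp(yaw):  # tool x = -tag x, z down
    c,s=np.cos(yaw),np.sin(yaw); X=np.array([-c,-s,0]);Z=np.array([0,0,-1.]); return R.from_matrix(np.stack([X,np.cross(Z,X),Z],1))
E
python3 -c "
from h import *
G=grasp(np.radians(-28.))
print(R.from_rotvec(ctrl.get_obs()['tool_rot']).as_matrix().round(3)); print(delta([.232,.553,.38])); print(delta([.40,.30,.38],G)); print(delta([.473,.044,.33],G)); print(delta([.473,.044,.2],G))"
```

```text
[[-0.922  0.387 -0.001]
 [ 0.387  0.922 -0.001]
 [ 0.    -0.001 -1.   ]]
[0.03, -0.01, -16.22, 0.0, 0.0, 0.0]
[-25.26, -16.83, -16.2, -0.08, -0.0, 5.21]
[-41.91, -37.59, -11.17, -0.08, -0.0, 5.21]
[-41.91, -37.57, 1.83, -0.08, -0.0, 5.21]
```

Call:
step_arm(
  deltas=[
    [0,0,-5,0,0,0,1],
    [0,0,-10,0,0,0,1],
    [0,0,-15,0,0,1,1],
    [-3,-2.8,-16.2,0,0,2,1],
    [-6.5,-5.9,-16.2,0,0,3,1],
    [-10,-9,-16.2,0,0,4,1],
    [-13.5,-12.1,-16.2,0,0,5,1],
    [-17,-15.2,-16.2,0,0,5.2,1],
    [-20.5,-18.3,-16.2,0,0,5.2,1],
    [-24,-21.5,-16.2,0,0,5.2,1],
    [-27.5,-24.7,-16.2,0,0,5.2,1],
    [-31,-27.9,-16,0,0,5.2,1],
  ],
)

```text
time: 1.35
eef_pos: [0.4105, 0.174, 0.3788]
tool_rot: [0.759, 3.048, 0.0]
contact_force: [1.5, 0.7, -0.1]
opening: 0.0926
finger_force: 0.0
```

```bash
python3 -c "
from h import *
G=grasp(np.radians(-28.))
print(delta([.473,.044,.2],G),ctrl.get_obs()['qpos'].round(3) if hasattr(ctrl.get_obs()['qpos'],'round') else ctrl.get_obs()['qpos'])"
```

```text
[-11.61, -8.56, 17.88, 0.03, 0.03, 0.02] [ 0.286 -0.296  1.602 -0.     1.834 -0.796]
```

Call:
step_arm(
  deltas=[
    [-3,-2.2,1,0,0,0,1],
    [-6,-4.4,4,0,0,0,1],
    [-9,-6.6,8,0,0,0,1],
    [-11.6,-8.5,12,0,0,0,1],
    [-11.6,-8.5,15,0,0,0,1],
    [-11.6,-8.5,16,0,0,0,1],
    [-11.6,-8.5,16,0,0,0,1],
  ],
)

```text
time: 2.05
eef_pos: [0.4714, 0.0466, 0.2171]
tool_rot: [-0.759, -3.045, 0.001]
contact_force: [0.1, 0.1, -0.6]
opening: 0.0931
finger_force: 0.0
```

Run:
```python
from h import *
S={}
for n in ("scene","wrist"):
    i=cams.camera_info(n); im,d=cams.get_image(n); np.savez(n+"1.npz",im=im,d=d); cv2.imwrite(f"pics/{n}1.png",im[:,:,::-1]); S[n]=(im,d,cloud(n,d,i))
im,d,P=S["wrist"]; np.savez("wrist1c.npz",P=P)
m=red(im)&(d>0)&(P[...,2]>-.01)&(P[...,2]<.02)&(np.linalg.norm(P[...,:2]-[.48,.04],axis=-1)<.09)
q=P[m]; print("wrist",len(q),q.mean(0), cv2.minAreaRect((q[:,:2]*1000).astype(np.float32)))
o=ctrl.get_obs(); print(o["eef_pos"],R.from_rotvec(o["tool_rot"]).as_matrix().round(3))
```

```text
wrist 2547 [0.4951058  0.03130807 0.01012502] ((488.58935546875, 34.31144714355469), (42.74043273925781, 112.60962677001953), 62.63044357299805)
[0.47328563 0.04699038 0.22051476] [[-0.883  0.469  0.002]
 [ 0.469  0.883  0.   ]
 [-0.002  0.001 -1.   ]]
```

View pics/scene1.png

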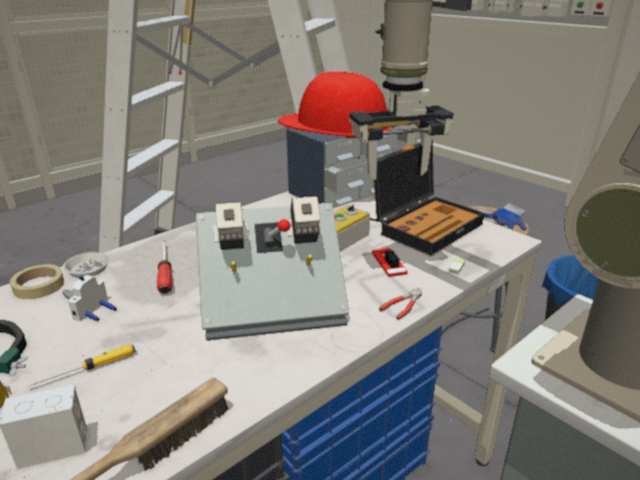

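View pics/wrist1.png

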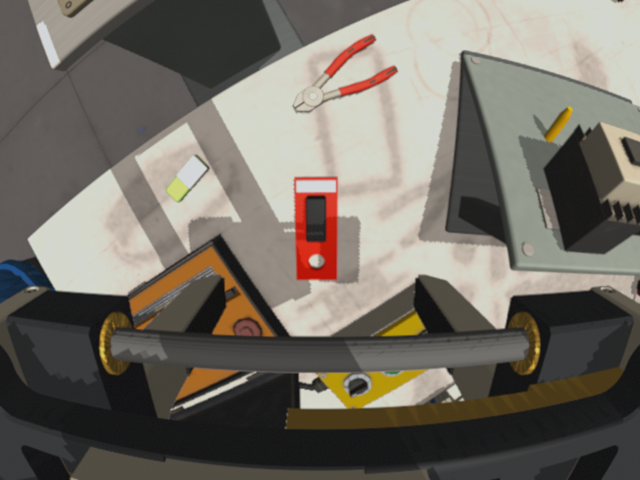

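The scene view shows the lever knob at (285,226), between the left contactor (230,225) and the right one (305,218). The yellow pegs are at (234,267) and (309,260). The wrist view shows the tag at (316,228) with its eye at (316,261). Next I'll fit the panel frame and the lever numerically.

```bash
cat > panel.py <<'E'
from h import *
def fit(P,m):
    q=P[m]
    for _ in range(4):
        c=q.mean(0); n=np.linalg.svd(q-c,full_matrices=False)[2][2]; n*=np.sign(n[2]); q=q[abs((q-c)@n)<.004]
    y=np.cross(n,[0,0,0]) if 0 else np.cross([0,0,1.],n); y/=np.linalg.norm(y)
    x=np.cross(y,n)   # y level, x up slope
    return q,c,np.stack([x,y,n],1)
E
python3 - <<'E'
from panel import *
f=np.load("scene1.npz"); im,d=f["im"],f["d"]; P=cloud("scene",d)
m=np.zeros((480,640),np.uint8); cv2.fillPoly(m,[np.array([[207,318],[342,312],[325,262],[203,270]])],1)
q,c,A=fit(P,(m>0)&(d>0)); print("slope",np.degrees(np.arccos(A[2,2])),len(q)); print(A.round(4))
L=(P-c)@A   # local coords
near=(abs(L[...,2])<.005)&(np.linalg.norm(L[...,:2],axis=-1)<.3)&(im.min(-1)>90)
k,lab,st,_=cv2.connectedComponentsWithStats(near.astype(np.uint8)); b=1+st[1:,4].argmax(); g=L[lab==b]
r=cv2.minAreaRect((g[:,:2]*1000).astype(np.float32)); print("face rect",r, np.percentile(g[:,0],[0.2,99.8]),np.percentile(g[:,1],[.2,99.8]))
pc=np.percentile(g[:,:2],[.2,99.8],axis=0); o2=np.array([pc[0,0]+.12,pc.mean(0)[1],0]); O=c+A@o2; print("origin",O)
N=(P-O)@A
h=cv2.cvtColor(im,cv2.COLOR_RGB2HSV).astype(int)
yel=(h[...,0]>18)&(h[...,0]<35)&(h[...,1]>120)&(N[...,2]>.003)&(N[...,2]<.05)&(abs(N[...,0]+.015)<.03)
for s in (1,-1):
    t=N[yel&(s*N[...,1]>.03)&(s*N[...,1]<.11)]; print("peg",s,len(t),np.median(t,0).round(4),t[:,2].max())
t=N[red(im)&(abs(N[...,1])<.07)&(N[...,2]>.03)&(N[...,2]<.1)&(abs(N[...,0]-.045)<.05)]; print("knob",len(t),t.mean(0).round(4))
np.savez("panel.npz",A=A,O=O)
# wrist: rib
f=np.load("wrist1.npz"); im=f["im"]; P=np.load("wrist1c.npz")["P"]
k=P[(im.max(-1)<80)&(P[...,2]>.025)&(P[...,2]<.04)&(np.linalg.norm(P[...,:2]-[.475,.041],axis=-1)<.04)]
print("rib",len(k),cv2.minAreaRect((k[:,:2]*1000).astype(np.float32)))
E
```

```text
slope 39.92570116621481 6377
[[-0.6511 -0.5283 -0.5449]
 [ 0.4051 -0.8491  0.3391]
 [-0.6418  0.      0.7669]]
face rect ((-57.74453353881836, 6.1038818359375), (269.9493713378906, 230.68307495117188), 89.9428939819336) [-0.17164794  0.05691313] [-0.12822873  0.14031552]
origin [0.53190534 0.32782483 0.0927412 ]
peg 1 33 [0.0075 0.0695 0.0325] 0.040555089938463296
peg -1 35 [ 0.007  -0.0692  0.0308] 0.040981106849173214
knob 0 [nan nan nan]
rib 805 ((472.5363464355469, 43.243019104003906), (18.02129364013672, 43.131134033203125), 62.99998092651367)<stdin>:15: RuntimeWarning: Mean of empty slice.
  ret = um.true_divide(
```

The y axis came out reversed (and x with it), so I'll fix the sign and rerun.

```bash
sed -i 's/    y=np.cross.*/    y=np.cross(n,[0,0,1.]); y\/=np.linalg.norm(y)/' panel.py
python3 - <<'E'
from panel import *
f=np.load("scene1.npz"); im,d=f["im"],f["d"]; P=cloud("scene",d)
m=np.zeros((480,640),np.uint8); cv2.fillPoly(m,[np.array([[207,318],[342,312],[325,262],[203,270]])],1)
q,c,A=fit(P,(m>0)&(d>0)); print(A.round(4))
L=(P-c)@A
near=(abs(L[...,2])<.005)&(np.linalg.norm(L[...,:2],axis=-1)<.3)&(im.min(-1)>90)
k,lab,st,_=cv2.connectedComponentsWithStats(near.astype(np.uint8)); b=1+st[1:,4].argmax(); g=L[lab==b]
pc=np.percentile(g[:,:2],[.2,99.8],axis=0); o2=np.array([(pc[0,0]+.12+pc[1,0]-.11)/2,pc.mean(0)[1],0]); O=c+A@o2; print(pc,"origin",O)
N=(P-O)@A
h=cv2.cvtColor(im,cv2.COLOR_RGB2HSV).astype(int)
yel=(h[...,0]>18)&(h[...,0]<35)&(h[...,1]>120)&(N[...,2]>.003)&(N[...,2]<.05)&(abs(N[...,0]+.015)<.03)
for s in (1,-1):
    t=N[yel&(s*N[...,1]>.03)&(s*N[...,1]<.11)]; print("peg",s,len(t),np.median(t,0).round(4),t[:,2].max())
t=N[red(im)&(abs(N[...,1])<.07)&(N[...,2]>.03)&(N[...,2]<.1)&(abs(N[...,0]-.045)<.05)]; print("knob",len(t),t.mean(0).round(4))
np.savez("panel.npz",A=A,O=O)
G=grasp(np.radians(-27.5)); print("above",delta([.473,.043,.12],G),"down",delta([.473,.043,.008],G))
E
```

```text
[[ 0.6511  0.5283 -0.5449]
 [-0.4051  0.8491  0.3391]
 [ 0.6418 -0.      0.7669]]
[[-0.05691313 -0.14031552]
 [ 0.17164794  0.12822873]] origin [0.53888505 0.32348196 0.09962089]
peg 1 35 [-0.0177  0.0692  0.0308] 0.040981106849173166
peg -1 33 [-0.0182 -0.0695  0.0325] 0.04055508993846325
knob 105 [ 0.0418 -0.0274  0.0606]
above [-0.14, -0.38, 10.05, 0.06, 0.1, -0.44] down [-0.12, -0.39, 21.25, 0.06, 0.1, -0.44]
```

The knob is at panel y = -27 mm, so the lever leans right and the **left peg** is the target. The origin height of 99.6 mm agrees with the stated 100 mm. Before descending I'll check that the gripper body clears its surroundings.

Run:
```python
from panel import *
G=grasp(np.radians(-27.5)); p=np.array([.473,.043,.012])
for n,fn in (("side","side0"),("scene","scene1")):
    f=np.load(fn+".npz"); P=cloud(n,f["d"])[f["d"]>0]; L=G.inv().apply(P-p)
    for nm,k in (("body",(abs(L[:,0])<.055)&(abs(L[:,1])<.115)&(L[:,2]<-.07)&(L[:,2]>-.17)),("fing",(abs(L[:,0])<.02)&(abs(L[:,1])<.075)&(abs(L[:,1])>.025)&(L[:,2]<-.01)&(L[:,2]>-.07))):
        print(n,nm,k.sum(), P[k].min(0) if k.any() else "", P[k].max(0) if k.any() else "")
```

```text
side body 0  
side fing 0  
scene body 0  
scene fing 0
```

Call:
step_arm(
  deltas=[
    [-0.1,-0.4,4,0,0,-0.4,1],
    [-0.1,-0.4,8,0,0,-0.4,1],
    [-0.1,-0.4,8,0,0,-0.4,1],
  ],
)

```text
time: 2.45
eef_pos: [0.4692, 0.0431, 0.1358]
tool_rot: [-0.746, -3.046, 0.002]
contact_force: [-0.6, 0.3, -0.3]
opening: 0.0931
finger_force: 0.0
```

Call:
step_arm(
  deltas=[
    [0,0,4,0,0,0,1],
    [0,0,8,0,0,0,1],
    [0,0,11,0,0,0,1],
    [0,0,12,0,0,0,1],
    [0,0,12,0,0,0,1],
    [0,0,12,0,0,0,1],
    [0,0,12,0,0,0,1],
  ],
)

```text
time: 3.15
eef_pos: [0.474, 0.0424, 0.0214]
tool_rot: [0.748, 3.047, 0.002]
contact_force: [0.4, -0.6, -0.3]
opening: 0.0931
finger_force: 0.0
```

Run:
```python
from h import *
G=grasp(np.radians(-27.5)); o=ctrl.get_obs(); print(o["eef_pos"],np.abs(o["joint_vel"]).max(),delta([.473,.043,.012],G))
```

```text
[0.4739764  0.04243303 0.02137835] 0.011368487563154967 [0.12, 0.0, 0.94, 0.11, 0.22, -0.08]
```

Call:
step_arm(
  deltas=[
    [0.1,0,0.5,0.1,0.2,0,1],
    [0.1,0,0.9,0.1,0.2,0,1],
    [0.1,0,0.9,0.1,0.2,0,1],
    [0.1,0,0.9,0.1,0.2,0,0.3],
    [0.1,0,0.9,0.1,0.2,0,0.1],
    [0.1,0,0.9,0.1,0.2,0,0.1],
    [0.1,0,0.9,0.1,0.2,0,0.1],
    [0.1,0,0.9,0.1,0.2,0,0.1],
    [0.1,0,0.9,0.1,0.2,0,0.1],
    [0.1,0,0.9,0.1,0.2,0,0.1],
    [0.1,0,0.9,0.1,0.2,0,0.1],
  ],
  newtons=30,
)

```text
time: 4.25
eef_pos: [0.4708, 0.0428, 0.0096]
tool_rot: [-0.748, -3.047, 0.001]
contact_force: [-0.7, -0.5, -0.3]
opening: 0.0336
finger_force: 0.0
```

Call:
step_arm(
  deltas=[
    [0,0,0,0,0,0,0.05],
    [0,0,0,0,0,0,0.05],
    [0,0,0,0,0,0,0.05],
    [0,0,0,0,0,0,0.05],
    [0,0,0,0,0,0,0.05],
    [0,0,0,0,0,0,0.05],
  ],
)

```text
time: 4.85
eef_pos: [0.4708, 0.0428, 0.0096]
tool_rot: [-0.748, -3.047, 0.001]
contact_force: [0.1, 0.6, 0.2]
opening: 0.02
finger_force: 30.0
```

Run:
```python
from h import *
for _ in range(3):
    o=ctrl.get_obs(); print(o["time"],o["eef_pos"],o["opening"],o["finger_force"],o["contact_force"],R.from_rotvec(o["tool_rot"]).as_matrix()[:,2].round(4))
```

```text
4.85 [0.47078177 0.04284388 0.00964885] 0.02001159762064727 29.996811747550964 [0.1224012  0.59479381 0.20666881] [-3.9e-03  1.0e-04 -1.0e+00]
4.85 [0.47078177 0.04284388 0.00964885] 0.02001159762064727 29.996811747550964 [0.1224012  0.59479381 0.20666881] [-3.9e-03  1.0e-04 -1.0e+00]
4.85 [0.47078177 0.04284388 0.00964885] 0.02001159762064727 29.996811747550964 [0.1224012  0.59479381 0.20666881] [-3.9e-03  1.0e-04 -1.0e+00]
```

The tag is gripped at 20 mm opening and 30 N. I'll lift it and measure the eye in the hand.

Call:
step_arm(
  deltas=[
    [0,0,-2,0,0,0,0.05],
    [0,0,-5,0,0,0,0.05],
    [0,0,-9,0,0,0,0.05],
    [0,0,-13,0,0,0,0.05],
    [0,0,-17,0,0,0,0.05],
    [0,0,-21,0,0,0,0.05],
    [0,0,-24,0,0,0,0.05],
    [0,0,-24,0,0,0,0.05],
  ],
)

```text
time: 5.65
eef_pos: [0.4742, 0.0427, 0.2551]
tool_rot: [0.748, 3.047, 0.002]
contact_force: [0.3, -0.3, -0.3]
opening: 0.0199
finger_force: 30.0
```

```bash
cat >> h.py <<'E'
def Ttool():
    o=ctrl.get_obs(); T=np.eye(4); T[:3,:3]=R.from_rotvec(o["tool_rot"]).as_matrix(); T[:3,3]=o["eef_pos"]; return T
def wrist():  # picture, depth, cloud in TOOL frame, camera pose in tool frame
    T=Ttool(); i=cams.camera_info("wrist"); im,d=cams.get_image("wrist"); C=np.linalg.inv(T)@np.array(i["world_from_camera"])
    return im,d,cloud("wrist",d,dict(i,world_from_camera=C)),C,T
E
python3 - <<'E'
from h import *
im,d,P,C,T=wrist(); cv2.imwrite("pics/wrist2.png",cv2.resize(im[140:340,220:420],(600,600))[:,:,::-1]); np.savez("wrist2.npz",im=im,P=P,C=C)
print(C.round(4),T[:3,3])
m=red(im)&(abs(P[...,2])<.015)&(np.hypot(P[...,0],P[...,1])<.12)
q=P[m]; print(len(q),np.percentile(q[:,2],[5,50,95]),cv2.minAreaRect((q[:,:2]*1000).astype(np.float32)))
# hole: fill contour holes
cs,h=cv2.findContours(m.astype(np.uint8),cv2.RETR_CCOMP,cv2.CHAIN_APPROX_NONE)
for c,hh in zip(cs,h[0]):
    if hh[3]>=0 and cv2.contourArea(c)>30:
        pts=P[c[:,0,1],c[:,0,0]]; (x,y),r=cv2.minEnclosingCircle((pts[:,:2]*1000).astype(np.float32)); print("hole",c[:,0].mean(0),cv2.contourArea(c),pts.mean(0),x,y,r)
p=np.load("panel.npz"); A,O=p["A"],p["O"]
M=R.from_matrix(np.stack([-A[:,0],A[:,1],-A[:,2]],1)); foot=O+A@[-.015,.07,0]
pre=foot-M.apply([-.0543,0,.0096])+A[:,2]*.11
print(foot,pre,delta(pre,M))
E
```

```text
[[-1.000e-04 -9.672e-01 -2.539e-01  6.980e-02]
 [ 1.000e+00  1.000e-04 -8.000e-04  7.000e-04]
 [ 7.000e-04 -2.539e-01  9.672e-01 -1.672e-01]
 [ 0.000e+00  0.000e+00  0.000e+00  1.000e+00]] [0.47420575 0.04274563 0.25510839]
4445 [-0.00161563 -0.00050762  0.00192245] ((-17.493976593017578, 0.5349273681640625), (43.56355285644531, 111.37249755859375), 89.91160583496094)
hole [319.26872247 234.81497797] 2488.5 [ 0.02840735  0.00049317 -0.00037148] 28.308103561401367 0.4851610064506531 21.53604507446289
[0.56609889 0.38899326 0.08999398] [0.46557019 0.45154348 0.14686311] [19.62, 35.88, 10.52, 1.52, -39.86, 4.11]
```

View pics/wrist2.png

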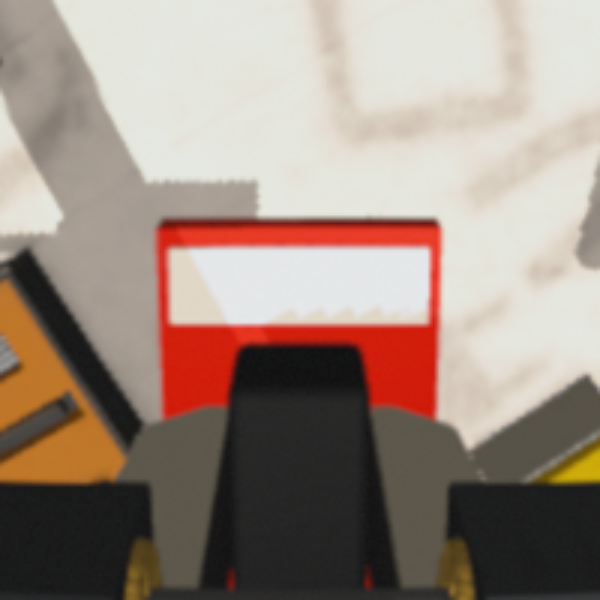

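The crop shows the tag square in the fingers, with the rib between the pads and the near (white-label) end at the top. The eye is hidden behind the gripper. From the plate rectangle, the eye sits at tool (-53, 0.5, +9) mm. I'll raise, then swing over to a stand-off above the left peg.

Call:
step_arm(
  deltas=[
    [0,0,-3,0,0,0,0.05],
    [0,0,-7,0,0,0,0.05],
    [1,1,-10,0,-1,0,0.05],
    [4,4,-10,0,-4,0.5,0.05],
    [6.5,7.5,-9.5,0.2,-8,1,0.05],
    [9,11,-8.8,0.4,-12,1.5,0.05],
    [11.5,14.5,-8,0.6,-16,2,0.05],
    [14,18,-7,0.8,-20,2.4,0.05],
    [16.5,21.5,-5.5,1,-24,2.8,0.05],
    [19,25,-4,1.1,-28,3.2,0.05],
    [21.5,28.5,-2.5,1.3,-32,3.6,0.05],
    [23.5,31.5,-1,1.4,-36,3.9,0.05],
  ],
)

```text
time: 6.9
eef_pos: [0.4079, 0.4326, 0.2573]
tool_rot: [0.685, 2.434, -0.23]
contact_force: [1.1, -0.3, -0.0]
opening: 0.0202
finger_force: 30.0
```

```bash
cat >> h.py <<'E'
p=np.load("panel.npz"); A,O=p["A"],p["O"]; M=R.from_matrix(np.stack([-A[:,0],A[:,1],-A[:,2]],1)); foot=O+A@[-.015,.07,0]
E0=np.array([-.053,.0005,.009])
def tgt(off,e=E0): return foot-M.apply(e)+A[:,2]*off
E
python3 - <<'E'
from h import *
print(ctrl.get_obs()["qpos"].round(3),delta(tgt(.22),M),delta(tgt(.09),M))
E
```

```text
[ 1.104  0.127  1.553 -0.626  1.536  0.129] [3.92, 4.64, 0.3, -0.04, -3.93, 0.47] [3.03, 4.64, 13.27, -0.04, -3.93, 0.47]
```

Call:
step_arm(
  deltas=[
    [2,2.5,1,0,-2,0.2,0.05],
    [3.4,4.6,4,0,-3.9,0.4,0.05],
    [3.2,4.6,8,0,-3.9,0.4,0.05],
    [3.1,4.6,11,0,-3.9,0.4,0.05],
    [3,4.6,12.5,0,-3.9,0.4,0.05],
    [3,4.6,12.5,0,-3.9,0.4,0.05],
    [3,4.6,12.5,0,-3.9,0.4,0.05],
  ],
)

```text
time: 7.6
eef_pos: [0.4748, 0.444, 0.1414]
tool_rot: [0.679, 2.368, -0.245]
contact_force: [0.8, 0.6, -0.5]
opening: 0.0199
finger_force: 30.0
```

Run:
```python
from h import *
print(delta(tgt(.06),M))
for n in ("scene","side"):
    im,d=cams.get_image(n); np.savez(n+"3.npz",im=im,d=d); c=im[180:360,160:400] if n=="scene" else im[120:300,240:480]; cv2.imwrite(f"pics/{n}3.png",cv2.resize(c,(800,600))[:,:,::-1])
P=cloud("scene",np.load("scene3.npz")["d"]); im=np.load("scene3.npz")["im"]
L=M.inv().apply((P-ctrl.get_obs()["eef_pos"]).reshape(-1,3)).reshape(P.shape)
m=red(im)&(abs(L[...,2])<.02)&(np.hypot(L[...,0],L[...,1])<.1); q=L[m]; print(len(q),np.percentile(q,[1,50,99],axis=0))
```

```text
[0.41, 0.11, 3.88, -0.05, -0.2, -0.1]
150 [[ 0.0097006  -0.0199559  -0.01695831]
 [ 0.01916278 -0.0019849   0.00212386]
 [ 0.03894131  0.02028627  0.00882681]]
```

View pics/scene3.png

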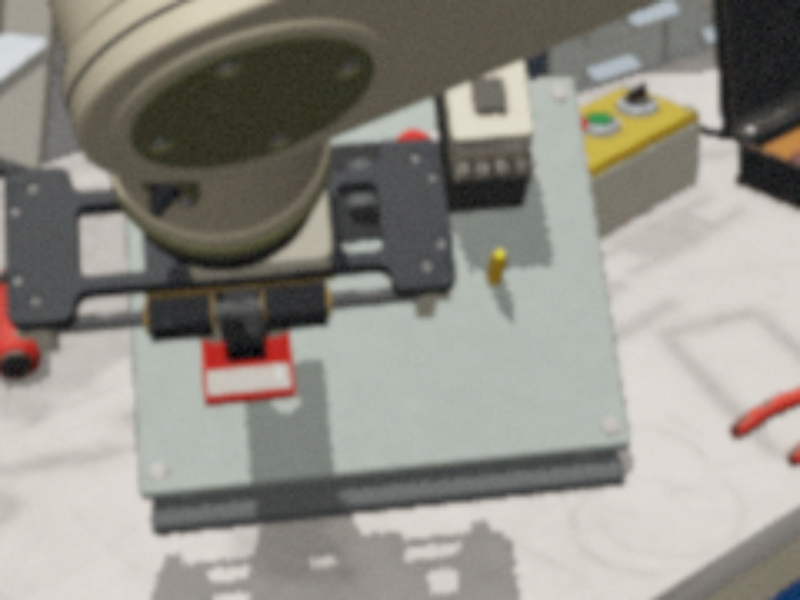

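The scene crop shows the tag's near end at (248,368), held level over the left peg, which the gripper hides. The right peg is at (497,265). I'll descend to just above the peg tip, and check the right peg with the wrist camera for consistency.

Call:
step_arm(
  deltas=[
    [0.2,0,2,0,-0.1,0,0.05],
    [0.4,0.1,4,0,-0.2,-0.1,0.05],
    [0.4,0.1,4.5,0,-0.2,-0.1,0.05],
    [0.4,0.1,4.5,0,-0.2,-0.1,0.05],
    [0.4,0.1,4.5,0,-0.2,-0.1,0.05],
    [0.4,0.1,4.5,0,-0.2,-0.1,0.05],
  ],
)

```text
time: 8.3
eef_pos: [0.4972, 0.4323, 0.1052]
tool_rot: [0.676, 2.365, -0.244]
contact_force: [-0.5, -0.0, -0.6]
opening: 0.0199
finger_force: 30.0
```

Run:
```python
from h import *
e=np.array([-.052,.0003,.009])
print("to .05",delta(tgt(.05,e),M))
im,d,P,C,T=wrist(); N=(P@T[:3,:3].T+T[:3,3]-O)@A
h=cv2.cvtColor(im,cv2.COLOR_RGB2HSV).astype(int)
y=(h[...,0]>15)&(h[...,0]<38)&(h[...,1]>110)&(d>0)&(N[...,2]>-.02)&(N[...,2]<.06)&(abs(N[...,0]+.015)<.03)
for s in (1,-1):
    k=y&(abs(N[...,1]-s*.07)<.03); print(s,k.sum(),np.percentile(N[k],[5,50,95],axis=0).round(4).tolist() if k.any() else "")
g=(abs(N[...,2])<.012)&(N[...,0]<-.03)&(N[...,0]>-.118)&(abs(N[...,1])<.13)&(im.min(-1)>90)&(d>0)&(d<.5)
q=N[g]; print("face",len(q),np.median(q,0)); B=np.c_[q[:,:2],np.ones(len(q))]; print(np.linalg.lstsq(B,q[:,2],rcond=None)[0])
f=(abs(N[...,2])<.012)&(abs(N[...,0])<.16)&(abs(N[...,1])<.17)&(im.min(-1)>90)&(abs(im.max(-1).astype(int)-im.min(-1))<25)&(d<.5)
print("lower edge",np.percentile(N[f][:,0],[.2,1,2]), "y",np.percentile(N[f][:,1],[.2,1,99,99.8]))
cv2.imwrite("pics/wrist4.png",im[:,:,::-1])
```

```text
to .05 [-0.06, -0.07, 0.49, 0.07, 0.01, -0.03]
1 0 
-1 138 [[-0.0188, -0.0723, 0.0034], [-0.0177, -0.0689, 0.0109], [-0.0149, -0.0669, 0.0196]]
face 33942 [-0.08320203 -0.0059563   0.00095863]
[ 0.00225777 -0.00171901  0.00113892]
lower edge [-0.15984135 -0.15926695 -0.15855402] y [-0.16478686 -0.14618691  0.15788738  0.16755054]
```

View pics/wrist4.png

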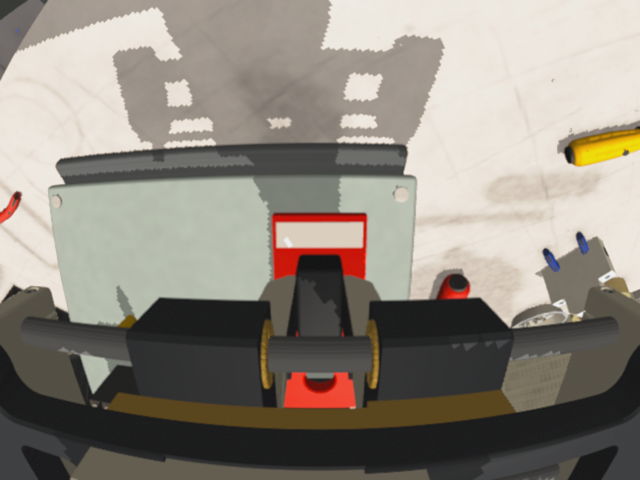

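The wrist view shows the tag parallel over the panel, with the eye partly visible at about (320,383) and the right peg tip at (128,322). I'll measure the eye in the tool frame from this view.

Run:
```python
from h import *
im,d,P,C,T=wrist(); i=cams.camera_info("wrist")
v,u=np.mgrid[:480,:640]; x,y=(u-i["cx"])/i["fx"],(v-i["cy"])/i["fy"]; r=np.hypot(x,y)+1e-9
ray=np.stack([np.sin(r)*x/r,np.sin(r)*y/r,np.cos(r)],-1)@C[:3,:3].T; t=(0.0-C[2,3])/ray[...,2]; Q=C[:3,3]+ray*t[...,None]  # on plate top
rd=red(im)
for row in range(370,412,2):
    s=im[row,284:360]; print(row,(Q[row,320]*1000).round(1)[:2],"".join("R" if b else ("." if a.max()<70 else "o") for a,b in zip(s[::2],rd[row,284:360:2])))
e=np.argwhere(rd[200:300,300:340])[0]; print("near edge",Q[216,320]*1000, [int(k) for k in np.where(rd[205:225,320])[0]+205][:2])
for row in (222,270): 
    k=np.where(rd[row,250:390])[0]+250; print(row,k[0],k[-1],Q[row,k[0]]*1000,Q[row,k[-1]]*1000)
```

```text
370 [-46.6   1. ] oooooooooooooooooooooooooooooooooooooo
372 [-48.   1.] oooooooooooooooooooooooooooooooooooooo
374 [-49.3   1. ] oo..RRRRRRRooooooooooooooRRRRRRRR..ooo
376 [-50.7   1. ] oo.oRRRRRRRooooooooooooooRRRRRRRR..ooo
378 [-52.   1.] ooooRRRRRRRRoooooooooooooRRRRRRRRooooo
380 [-53.4   1. ] ooRRRRRRRRRRRo.........oRRRRRRRRRRoooo
382 [-54.8   1. ] ooRRRRRRRRRRRRRoo..ooRRRRRRRRRRRRRRooo
384 [-56.2   1. ] ooRRRRRRRRRRRRRRRRRRRRRRRRRRRRRRRRRooo
386 [-57.6   1. ] oRRRRRRRRRRRRRRRRRRRRRRRRRRRRRRRRRRooo
388 [-59.   1.] oRRRRRRRRRRRRRRRRRRRRRRRRRRRRRRRRRRooo
390 [-60.5   1. ] oRRRRRRRRRRRRRRRRRRRRRRRRRRRRRRRRRRooo
392 [-61.9   1. ] oRRRRRRRRRRRRRRRRRRRRRRRRRRRRRRRRRRooo
394 [-63.4   1. ] oRRRRRRRRRRRRRRRRRRRRRRRRRRRRRRRRRRooo
396 [-64.9   1. ] oRRRRRRRRRRRRRRRRRRRRRRRRRRRRRRRRRRRoo
398 [-66.3   1. ] oRRRRRRRRRRRRRRRRRRRRRRRRRRRRRRRRRRRoo
400 [-67.8   1. ] RRRRRRRRRRRRRRRRRRRRRRRRRRRRRRRRRRRRoo
402 [-69.3   1. ] RRRRRRRRRRRRRRRRRRRRRRRRRRRRRRRRRRRRoo
404 [-70.9   1. ] RRRRRRRRRRRRRRRRRRRRRRRRRRRRRRRRRRRRoo
406 [-72.4   1. ] RRRRRRRRRRRRRRRRRRRRRRRRRRRRRRRRRRRRoo
408 [-74.   1.] oooooooooooooRoooRRRRooooooooooooooooo
410 [-75.5   1. ] oooooooooooooooooooooooooooooooooooooo
near edge [36.67413437  0.87679642  0.        ] [213, 214]
222 272 366 [ 33.9038646  -21.25780631   0.        ] [33.92407595 22.08954375  0.        ]
270 274 364 [ 10.49991573 -21.07774372   0.        ] [10.52730059 21.91515286  0.        ]
```

The eye is at tool (-53.3, 0.4) mm, within about 1 mm of the earlier estimates. Descending onto the peg.

Call:
step_arm(
  deltas=[
    [0.05,-0.05,0.5,0,0,0,0.05],
    [0.05,-0.05,1,0,0,0,0.05],
    [0.05,-0.05,1.5,0,0,0,0.05],
    [0.05,-0.05,2,0,0,0,0.05],
    [0.05,-0.05,2.5,0,0,0,0.05],
    [0.05,-0.05,2.5,0,0,0,0.05],
  ],
)

```text
time: 9.0
eef_pos: [0.5103, 0.4215, 0.0831]
tool_rot: [0.676, 2.366, -0.249]
contact_force: [-0.1, -0.1, -0.6]
opening: 0.0197
finger_force: 30.0
```

Run:
```python
from h import *
e=np.array([-.0533,.0004,.009]); o=ctrl.get_obs()
print("to 0",delta(tgt(0.0,e),M),o["contact_force"],A.T@o["contact_force"],o["torque"])
```

```text
to 0 [-0.07, 0.15, 2.71, -0.15, -0.0, 0.05] [-0.10400689 -0.1072384  -0.57136249] [-0.39097197 -0.14599829 -0.41784928] [0.21432861 0.40870329 0.04699322]
```

There is no contact force with the plate below the peg tip, so the eye is threaded. Continuing down.

Call:
step_arm(
  deltas=[
    [-0.05,0.1,0.5,0,0,0,0.05],
    [-0.05,0.1,1,0,0,0,0.05],
    [-0.05,0.1,1.5,0,0,0,0.05],
    [-0.05,0.1,2,0,0,0,0.05],
    [-0.05,0.1,2.2,0,0,0,0.05],
    [-0.05,0.1,2.4,0,0,0,0.05],
    [-0.05,0.1,2.4,0,0,0,0.05],
  ],
)

```text
time: 9.7
eef_pos: [0.5241, 0.4147, 0.0658]
tool_rot: [0.676, 2.366, -0.247]
contact_force: [0.0, -0.2, -0.4]
opening: 0.0197
finger_force: 30.0
```

Run:
```python
from h import *
e=np.array([-.0533,.0004,.009]); o=ctrl.get_obs()
print("to 0",delta(tgt(0.0,e),M),A.T@o["contact_force"],o["torque"])
```

```text
to 0 [0.0, -0.01, 0.41, -0.07, -0.0, 0.03] [-0.17020714 -0.17429474 -0.38769507] [ 0.25073925  0.37106103 -0.03538473]
```

Call:
step_arm(
  deltas=[
    [0,0,0.15,0,0,0,0.05],
    [0,0,0.3,0,0,0,0.05],
    [0,0,0.3,0,0,0,0.05],
    [0,0,0.4,0,0,0,0.05],
    [0,0,0.4,0,0,0,0.05],
  ],
)

```text
time: 10.2
eef_pos: [0.5262, 0.4138, 0.0633]
tool_rot: [0.676, 2.366, -0.246]
contact_force: [-2.5, 1.1, 2.4]
opening: 0.0198
finger_force: 30.0
```

Run:
```python
from h import *
e=np.array([-.0533,.0004,.009]); o=ctrl.get_obs()
print("to 0",delta(tgt(0.0,e),M),A.T@o["contact_force"],o["torque"])
```

```text
to 0 [0.01, -0.04, 0.07, -0.04, -0.0, 0.01] [-0.56044686 -0.34400644  3.54510049] [-0.03044632  0.53190855 -0.19054297]
```

Contact is 3.5 N square to the face, so the tag is seated. Releasing and backing straight out.

Call:
step_arm(
  deltas=[
    [0,0,0,0,0,0,0.25],
    [0,0,0,0,0,0,0.4],
    [0,0,0,0,0,0,0.5],
    [0,0,0,0,0,0,0.5],
    [0,0,0,0,0,0,0.5],
    [0,0,0,0,0,0,0.5],
  ],
)

```text
time: 10.8
eef_pos: [0.5263, 0.4134, 0.0629]
tool_rot: [0.676, 2.366, -0.247]
contact_force: [0.3, 0.1, 0.4]
opening: 0.0464
finger_force: 0.0
```

Call:
step_arm(
  deltas=[
    [0,0,-1,0,0,0,0.5],
    [0,0,-3,0,0,0,0.5],
    [0,0,-6,0,0,0,0.5],
    [0,0,-10,0,0,0,0.5],
    [2,0,-14,0,0,0,0.5],
    [5,0,-18,0,0,0,0.5],
    [8,0,-20,0,0,0,0.5],
    [8,0,-20,0,0,0,0.5],
  ],
)

```text
time: 11.6
eef_pos: [0.3612, 0.5171, 0.1656]
tool_rot: [0.671, 2.369, -0.243]
contact_force: [-0.8, 0.4, -0.6]
opening: 0.0463
finger_force: 0.0
```

Run:
```python
from h import *
print(ctrl.get_obs()["opening"])
im,d,P,C,T=wrist(); N=(P@T[:3,:3].T+T[:3,3]-O)@A
m=red(im)&(d>0)&(N[...,2]>-.01)&(N[...,2]<.02)&(N[...,0]<.02)&(N[...,1]>.03); q=N[m]
B=np.c_[q[:,:2],np.ones(len(q))]; print(len(q),np.median(q,0),np.linalg.lstsq(B,q[:,2],rcond=None)[0],cv2.minAreaRect((q[:,:2]*1000).astype(np.float32)))
t=N[red(im)&(N[...,2]>.03)&(N[...,2]<.1)&(abs(N[...,1])<.06)]; print("knob",len(t),t.mean(0) if len(t) else "")
cv2.imwrite("pics/wrist5.png",im[:,:,::-1])
```

```text
0.04626197065579955
1717 [-0.0526502   0.06949117  0.00993311] [5.74904471e-03 9.61030312e-05 1.01760652e-02] ((-58.7110595703125, 70.33110046386719), (95.72045135498047, 43.49313735961914), 0.6088492274284363)
knob 0
```

View pics/wrist5.png

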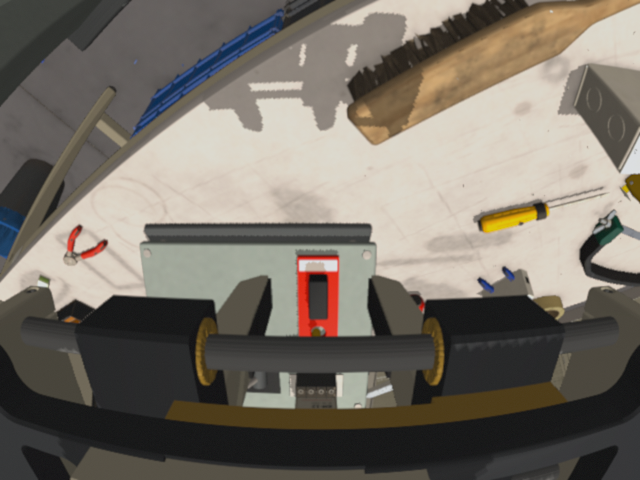

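The wrist view shows the tag hanging on the left peg at (318,328), with the peg through its eye. It lies flat (tilt about 0.006 rad, plate top 10 mm off the face) and the gripper is clear. Handing in.

```bash
python3 -c "
from cell import ctrl
print(ctrl.hand_in())"
```

```text
the job is handed in; nothing more can be done
None
```

I hung the tag on the left peg, because the lever leans right. It lies flat against the panel and the gripper has let go and is clear; I handed the job in at about 12 s, and no verdict came back.

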